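# Unlock the pantry box and hold up its shackle

## Task

Unlock the grey pantry box on the granite slab: turn its dial, click by click, until the pointer sits in the notch at the long mark facing the shackle. Then pull the U-shaped shackle straight up out of the lid and finish while holding it up in the gripper, still and upright, with its feet about 10 cm clear above the lid and the dial left on the mark; leave the bottle, blender cup, reamer and teaspoons as they are.

Things in the scene. Friction and masses are not known exactly. Their poses are not given: they have to be found in the camera images.
- box: Grey steel lock box, 130 (x) x 240 (y) x 90 mm high, fixed on the granite slab (top 20 mm above the work surface). Origin: centre of its underside; z up, lid top at z = 90 mm. Dial axis at x = 0, y = +50 mm, shackle at x = 0, y = -50 mm. A bolt inside holds the shackle down unless the dial is on the mark.
- dial (a joint): Dial angle, rad, positive counter-clockwise from above. 0: pointer on the long mark, pointing along the box's -y at the shackle, unlocked (bolt clear within about 0.25). Starts about -0.4 to -1.26. Click notches every 0.419 rad (24 degrees), 0 among them; let go, it settles within 0.05 of the nearest. A click takes about 0.1 Nm. Stops at -1.42 and +0.75.
- dial_grip (a point): On the dial's axis, 22 mm above the lid, mid-height of its grip: black bar 14 mm wide, 46 long, 28 tall (9 to 37 mm above the lid) on a steel disc 68 mm across. At dial 0 the bar lies along the box's y and it turns with the dial; the pointing end has a wedge nose (30 mm from the axis) and a pale line on top. The point's own axes stay the box's.
- dial_mark (a point): The long raised mark on the lid beside the dial, on the side towards the shackle, 46 mm from the dial's axis (fixed to the box); the short thin marks are the other notches.
- shackle: Loose steel U, 0.10 to 0.19 kg, bar 10 mm thick, standing in two lid slots (about 2 mm play). Origin: centre under its feet, 42 mm below the lid top at the start; z up, x along the box's x, in the U's plane. Legs at x = +-27 mm, each with an inward foot 23 x 10 x 10 mm. Comes free after 42 mm straight up.
- shackle_bar (a point): Middle of the shackle's crossbar (centre line), 10 mm thick, straight for 38 mm along the shackle's x axis, 87 mm above the shackle's origin, 45 mm above the lid at the start; free to grip across the shackle's y.
- bottle: Green glass bottle with a closed cap, 64 mm diameter, 210 mm tall, loose; origin under its centre. Bystander.
- cup: Transparent blender cup, 90 mm rim diameter, 130 mm tall, loose; origin under its centre. Bystander.
- reamer: White plastic citrus reamer, 100 mm diameter, 56 mm tall, with a small tab at +y (to 73 mm), loose; origin under its centre. Bystander.
- spoons: Set of three stainless teaspoons fanned from a joint boss, lying flat, about 125 mm long along x from the origin (under the boss), 6 mm high, loose. Bystander.
Things that resemble listed ones, but are neither listed nor needed, are in the scene too. What is shaped like the shackle but brown is not meant.

How it is judged (in metres and radians):
On the way, in this order (a step that is already met when the one before it is completed fails the run):
1. the dial is turned to the notch at the long mark, the shackle still in the lid (value of joint dial between -0.2 and 0.2 rad and z of shackle in the frame of box below 0.06 m), for 0.3 s.
2. the shackle is pulled up out of the lid (value of joint dial between -0.2 and 0.2 rad and z of shackle in the frame of box above 0.095 m and contact force between the fingers and shackle above 1 N), for 0.1 s.
At the end, for the whole second after the job is handed in: The dial is within 0.2 rad of the mark; the shackle is held by the fingers, still (under 30 mm/s), within 0.3 rad of upright, its feet 70 to 210 mm above the lid, touching neither the box nor a bystander (value of joint dial between -0.2 and 0.2 rad and z of shackle in the frame of box between 0.16 and 0.3 m and angle between shackle's own z axis and vertical below 0.3 rad and contact force between the fingers and shackle above 1 N and contact force between shackle and box below 0.1 N and linear speed of shackle below 0.03 m/s and contact force between shackle and bottle below 0.1 N and contact force between shackle and cup below 0.1 N and contact force between shackle and reamer below 0.1 N and contact force between shackle and spoons below 0.1 N); the arm keeps its last pose, push and grip.
It fails at once if the bottle is pushed more than 25 mm or tipped over (distance of bottle from where it was at the start of the episode above 0.025 m or angle between bottle's own z axis and vertical above 0.35 rad).
It fails at once if the blender cup is pushed more than 25 mm or tipped over (distance of cup from where it was at the start of the episode above 0.025 m or angle between cup's own z axis and vertical above 0.35 rad).
It fails at once if the citrus reamer is pushed more than 25 mm or tipped over (distance of reamer from where it was at the start of the episode above 0.025 m or angle between reamer's own z axis and vertical above 0.35 rad).
It fails at once if the teaspoon set is pushed more than 25 mm or tipped over (distance of spoons from where it was at the start of the episode above 0.025 m or angle between spoons's own z axis and vertical above 0.35 rad).
It also fails if it takes over 45 s, if anything falls off the work surface, if the arm or the gripper's body presses on something with over 40 N, if the wrist force passes 120 N, or if a joint passes its speed limit or range.

## Robot

A 6-joint arm with a two-finger parallel gripper is mounted at the origin on the work surface. World frame = base frame: x ahead of the robot, y to its left, z up, the work surface at z = 0. Lengths are in mm, angles in rad, forces in N, time in s.
With the tool pointing down it reaches from about 275 to 1000 mm from the base axis. Payload 8.4 kg.
Tool frame: the origin (TCP) lies midway between the tips of the shut fingers; the grasp point (between the pads) lies 19 mm behind it; z points along the fingers, y is the direction in which the jaws open and shut (so a half turn about z gives the same grasp; the last joint's range is limited). The gripper opens to 85 mm and grips with 20 to 120 N. Pads are 22 mm wide; open, the fingers measure 114 mm over their backs; the gripper's body (76 mm by 85 mm) begins 54 mm behind the grasp point. The pads swing forward as they close: fully open they stand 13 mm farther back than shut.
Start: joints at [1.303, 0.353, 1.633, -0, 1.155, -0.002], TCP at [164.174, 603.054, 231.281] pointing down, gripper open.
Joint ranges: [-2.63, 2.63], [-0.92, 2.1], [0.06, 2.66], [-1.3, 4.44], [0, 2.69], [-3.02, 3.02]. Speed limits (rad/s): [2.22, 2.22, 2.79, 3.14, 3.14, 3.14].

## Interface

Orientations are given as [roll, pitch, yaw] about the fixed x, y, z axes, in that order (R = Rz(yaw) Ry(pitch) Rx(roll)).
In Python, from rig import * gives the robot as it stands.
- The arm moves only by the tool play_rows, never from a script. Its argument "moves" is a list of rows, each a list of 3 entries, a list of its own where there are three numbers: the shift along the tool's x, y, z in m, then the turn, a rotation vector about the tool's x, y, z in rad, then the opening in per cent of the stroke, from 0 (shut) to 100 (fully open). In form: [[[x, y, z], [rx, ry, rz], fingers], ...]. A call has 1 to 20 rows; each row shifts and turns the commanded pose from where the row before left it, along the tool's axes as they then stand; what a row does not reach is not made up. A row lasts 1/10 s, in which the tool goes at most 50 mm and 8.59 degrees, less where a joint would pass 70% of its speed; a pose out of reach is approached as far as the arm can. A call is refused whole if a number of a shift passes 0.05 or a number of a turn 0.15, either way. A call with a gripper value outside its range is refused whole. The fingers move at their own pace and stop on an object; "squeeze" is the grip in N (left out, the last holds). Time passes only in rows, so rows that do not move let the fingers close. It gives the time, the measured TCP pose, the force and the opening at its end, in the units of the state.
- sense(): the state, without advancing time (a new reading comes with each control period).
- grab_frame(name): name is "scene" or "top" or "wrist"; returns a dict with "pixels" (480x640x3 uint8, red, green, blue), "intrinsics" (3x3 intrinsics, pixels), "R" (3x3) and "t" (3): a world point X has camera coordinates R X + t. Camera axes: x right, y down, z forward; pixel columns grow to the right and rows downward; lengths in mm; the calibration is good to about 2 mm. The wrist camera is an equidistant fisheye: a pixel r from the principal point sees the ray r / f radians off the axis. A picture is of the moment at which its call begins. There is no depth.
- sign_off(): hands the job in, once; it reports no verdict.
The state is a dict: "clock": time; "qpos": joint angles; "qvel": joint speeds; "joint_efforts": joint torques, N m; "eef_pos": TCP position; "tcp_rot": TCP orientation; "contact_force": force on the tool from outside, world axes, zero at the start; "wrist_torque": the same for the moment, N m; "opening": opening from 0.0 (shut) to 1.0 (fully open).
Only numpy, scipy, OpenCV 4.12 (cv2) and the standard library are available. Lean on these libraries where they do the work, as an engineer would, in place of code of your own. Each camera call takes 0.05 s, during which the arm holds its last target. There are 200 camera calls.

## Working session

There is one attempt and no reset: what is moved stays moved. The work goes in short steps, Python scripts to look and compute and a tool call to move; the robot and the scene stay as the last step left them, time stands still between calls to the robot, and variables do not carry over. Pictures are saved under pics/ and viewed, about 8 in all and at most 12, crops included, and the job is handed in when it is done.

Besides the shell and the picture viewer there is one more tool, called after ">>>" as name([rows], argument=value, ...), one row to a line, values as JSON. play_rows: Moves the arm, as the interface text tells. Its arguments: {"type":"object","properties":{"moves":{"type":"array"},"squeeze":{"type":"number"}},"required":["moves"]}

```bash
mkdir -p pics; python3 - <<'E'
from rig import *
import cv2
s=sense(); print({k:np.round(v,3).tolist() if 0 else v for k,v in s.items()})
for n in("scene","top"):
    f=grab_frame(n); cv2.imwrite(f"pics/{n}0.png",f["pixels"][:,:,::-1]); print(n,f["intrinsics"],f["R"],f["t"])
E
```

```text
{'clock': 0.0, 'qpos': array([ 1.30260007e+00,  3.53651114e-01,  1.63412103e+00, -1.34413597e-05,
        1.15517621e+00, -2.35484985e-03]), 'qvel': array([ 1.28017380e-05,  2.05115566e-03, -1.48690286e-03, -1.77038063e-03,
       -2.05295716e-04,  3.87295844e-04]), 'joint_efforts': array([-9.00094819e-04, -6.05216074e+01, -3.42046988e+01, -2.07519824e-04,
        9.10491130e-03, -1.53880825e-05]), 'eef_pos': array([164.05558393, 602.60721236, 230.56542328]), 'tcp_rot': array([-3.14023693e+00,  9.09717228e-06,  2.87575669e+00]), 'contact_force': array([ 0.14061757, -0.00904266,  0.22084763]), 'wrist_torque': array([-0.02692959, -0.00627172,  0.00124469]), 'opening': 0.9969343909641386}
scene [[486.16909569   0.         322.97175494]
 [  0.         486.16909569 238.32804651]
 [  0.           0.           1.        ]] [[ 0.51037393  0.85993183  0.00597499]
 [ 0.67211102 -0.39454772 -0.62657711]
 [-0.53645618  0.32380448 -0.77933653]] [-241.10697354 -254.80037545 1312.19116179]
top [[533.09891275   0.         323.5344679 ]
 [  0.         533.09891275 230.75163389]
 [  0.           0.           1.        ]] [[ 2.72581022e-02 -9.99628428e-01  2.88856523e-05]
 [-9.82502039e-01 -2.67964218e-02 -1.84314122e-01]
 [ 1.84246410e-01  4.99567297e-03 -9.82867389e-01]] [5.07965928e-01 4.88556340e+02 1.33200124e+03]
```

View pics/scene0.png

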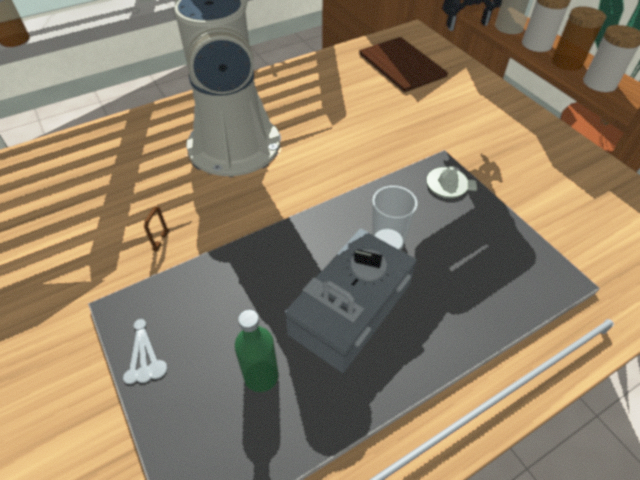

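View pics/top0.png

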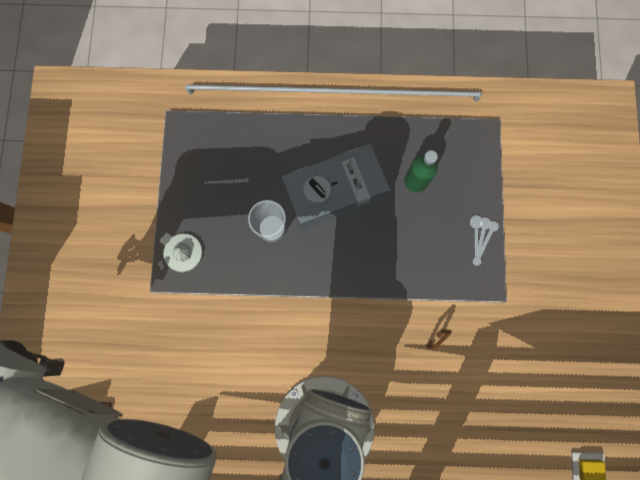

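The top view shows the box at about (335,185), with the dial at (317,189) and the grey shackle at (355,178) in the lid. The brown U at (440,338), which is (157,230) in the scene view, is the decoy. The cup at (267,222) stands close to the box, and the bottle is at (421,172). Next I'll enlarge both views of the box.

```bash
python3 - <<'E'
import cv2,numpy as np
a=cv2.imread("pics/top0.png")[135:240,270:400]; b=cv2.imread("pics/scene0.png")[220:380,280:425]
def e(i,w,h): return cv2.convertScaleAbs(cv2.resize(i,(w,h),interpolation=cv2.INTER_CUBIC),alpha=2.0)
cv2.imwrite("pics/crop.png",np.hstack([e(a,400,323),e(b,400,441)[:323]]) if 0 else np.vstack([np.hstack([cv2.copyMakeBorder(e(a,400,323),0,118,0,0,cv2.BORDER_CONSTANT),e(b,400,441)])]))
E
```

```text
(no output)
```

View pics/crop.png

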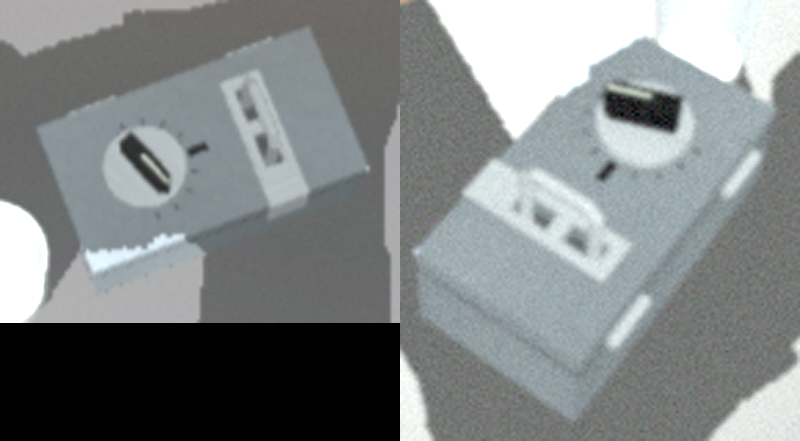

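The crop shows the dial pointing about 72° clockwise of the long mark, which is three clicks (dial ≈ -1.26). The mark is at crop (198,149) and the nose at (165,185). The grey shackle stands in the pale strip in the lid. The brown U on the wood is not the one meant. Now I'll cast rays.

```bash
cat > h.py <<'E'
from rig import *
import numpy as np, cv2
from scipy.spatial.transform import Rotation as Ro
def ray(f,px,z):
    K,R,t=f["intrinsics"],np.array(f["R"]),np.array(f["t"])
    d=R.T@np.linalg.inv(K)@[px[0],px[1],1]; c=-R.T@t
    return c+d*(z-c[2])/d[2]
E
python3 - <<'E'
from h import *
T=grab_frame("top");S=grab_frame("scene")
tp=lambda p:(270+(p[0]+.5)/3.077-.5,135+(p[1]+.5)/3.077-.5)
sp=lambda p:(280+(p[0]-400+.5)/2.759-.5,220+(p[1]+.5)/2.759-.5)
for n,z,a,b in [("c1",110,(38,128),(646,38)),("c2",110,(310,27),(775,112)),("c3",110,(368,168),(578,370)),("c4",110,(92,272),(415,252)),("disc",118,(146,166),(645,123)),("mark",112,(198,149),(605,170))]:
    print(n,ray(T,tp(a),z).round(1),ray(S,sp(b),z).round(1))
for n,p,z in [("bartail",(122,138),147),("barnose",(167,188),147)]: print(n,ray(T,tp(p),z).round(1))
for n,p,z in [("bottle",(421,185),20),("cuprim",(267,220),150),("cupbase",(271,230),20)]: print(n,ray(T,p,z).round(1))
for n,p in [("bottlecap",(249,319))]: print(n,ray(S,p,228).round(1))
print(ray(S,(394,203),150), ray(S,(388,240),20))
E
```

```text
c1 [612.4 121.4 110. ] [514.8  81.2 110. ]
c2 [704.9 -99.3 110. ] [615.8 121.4 110. ]
c3 [ 586.1 -147.7  110. ] [ 710.  -100.5  110. ]
c4 [493.9  73.1 110. ] [ 587.4 -147.2  110. ]
disc [580.7  32.3 118. ] [582.1  34.1 118. ]
mark [597.7  -9.4 112. ] [597.4  -8.1 112. ]
bartail [595.2  51.4 147. ]
barnose [555.5  14.7 147. ]
bottle [ 624.7 -243.3   20. ]
cuprim [491.2 149.3 150. ]
cupbase [491.4 152.3  20. ]
bottlecap [ 636.5 -226.3  228. ]
[500.40582185 147.94856383 150.        ] [494.32907835 155.09481592  20.        ]
```

>>> play_rows([
  [[0,0,0],[0,0,0.145],100],
  [[0,0,0],[0,0,0.145],100],
  [[0,0,0],[0,0,0.145],100],
  [[0,0,0],[0,0,0.145],100],
  [[0,0,0],[0,0,0.145],100],
  [[0,0,0],[0,0,0.145],100],
  [[0,0,0],[0,0,0.145],100],
  [[0,0,0],[0,0,0.145],100],
  [[0,0,0],[0,0,0.145],100],
  [[0,0,0],[0,0,0.145],100],
  [[0,0,0],[0,0,0.145],100],
  [[0,0,0],[0,0,0.145],100],
  [[0,0,0],[0,0,0.145],100],
  [[0,0,0],[0,0,0.145],100],
  [[0,0,0],[0,0,0.145],100],
  [[0,0,0],[0,0,0],100],
])

```text
clock: 1.8
eef_pos: [164.2, 602.9, 231.1]
tcp_rot: [3.141, 0.0, 0.699]
contact_force: [0.1, 0.7, 0.3]
opening: 1.0
```

```bash
cat >> h.py <<'E'
def togo(xyz,jaw=None):
    s=sense(); R=Ro.from_euler("xyz",s["tcp_rot"]).as_matrix()
    a=np.degrees(np.arctan2(R[1,1],R[0,1]))
    print("tcp",s["eef_pos"].round(1),"rpy",np.round(s["tcp_rot"],3),"jaw",a.round(2),"open",round(s["opening"],3),"F",s["contact_force"].round(1),"t",s["clock"],"q6",s["qpos"][5].round(2))
    print("tool shift mm",(R.T@(np.array(xyz)-s["eef_pos"])).round(1), "" if jaw is None else "rz %.3f"%-np.radians(jaw-a))
E
python3 -c "
from h import *
togo((581.5,33,230),-49.6)"
```

```text
tcp [164.2 602.9 231.1] rpy [3.141 0.    0.699] jaw -49.97 open 1.0 F [0.1 0.7 0.3] t 1.8 q6 2.17
tool shift mm [-47.  704.8   1.3] rz -0.007
```

>>> play_rows([
  [[-0.003,0.02,0],[0,0,0],100],
  [[-0.003,0.045,0],[0,0,0],100],
  [[-0.003,0.045,0],[0,0,0],100],
  [[-0.003,0.045,0],[0,0,0],100],
  [[-0.003,0.045,0],[0,0,0],100],
  [[-0.003,0.045,0],[0,0,0],100],
  [[-0.003,0.045,0],[0,0,0],100],
  [[-0.003,0.045,0],[0,0,0],100],
  [[-0.003,0.045,0],[0,0,0],100],
  [[-0.003,0.045,0],[0,0,0],100],
  [[-0.003,0.045,0],[0,0,0],100],
  [[-0.003,0.045,0],[0,0,0],100],
  [[-0.003,0.045,0],[0,0,0],100],
  [[-0.003,0.045,0],[0,0,0],100],
  [[-0.003,0.045,0],[0,0,0],100],
  [[-0.003,0.045,0],[0,0,0],100],
  [[0,0.01,0],[0,0,0],100],
  [[0,0,0],[0,0,0],100],
  [[0,0,0],[0,0,0],100],
])

```text
clock: 3.7
eef_pos: [581.3, 33.9, 231.0]
tcp_rot: [-3.141, 0.001, 0.702]
contact_force: [-0.7, 1.1, -0.4]
opening: 0.996
```

```bash
python3 -c "
from h import *
togo((581.5,33,180),-49.6)
f=grab_frame('wrist'); cv2.imwrite('pics/w1.png',cv2.convertScaleAbs(f['pixels'][:,:,::-1],alpha=1.7)); print(f['intrinsics'],f['R'],f['t'])"
```

```text
tcp [581.3  33.9 231. ] rpy [-3.141e+00  1.000e-03  7.020e-01] jaw -49.75 open 0.996 F [-0.7  1.1 -0.4] t 3.7 q6 0.92
tool shift mm [-0.4  0.9 51. ] rz -0.003
[[371.64829954   0.         321.12793103]
 [  0.         371.64829954 241.54677901]
 [  0.           0.           1.        ]] [[ 0.64686195 -0.76260503 -0.00178382]
 [-0.73619513 -0.62506723  0.25943726]
 [-0.19896317 -0.16650685 -0.96575832]] [-348.21372345  415.29576806  498.839974  ]
```

View pics/w1.png

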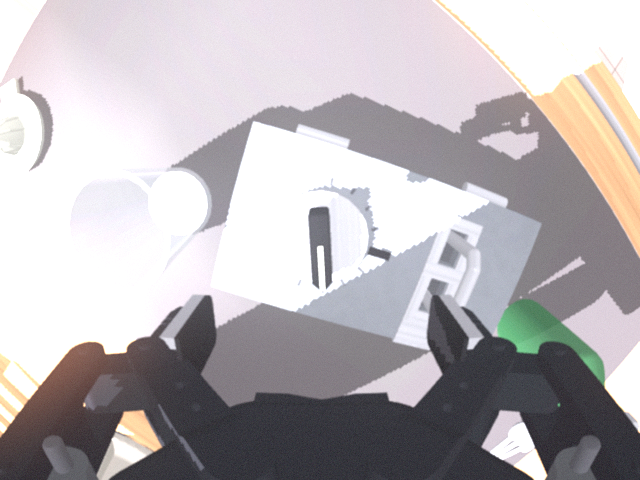

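The wrist view shows the bar from (319,208) to (322,288), square between the jaws and centred at about x=321. The pale line and nose are at the lower end. The right jaw clears the bottle at (530,330). I'll descend and grip.

>>> play_rows([
  [[0,0.001,0.02],[0,0,0],70],
  [[0,0,0.025],[0,0,0],60],
  [[0,0,0.025],[0,0,0],60],
  [[0,0,0.02],[0,0,0],60],
  [[0,0,0.01],[0,0,0],60],
  [[0,0,0.005],[0,0,0],60],
  [[0,0,0],[0,0,0],60],
  [[0,0,0],[0,0,0],60],
])

```text
clock: 4.55
eef_pos: [583.2, 32.8, 127.2]
tcp_rot: [3.141, -0.001, 0.701]
contact_force: [-0.1, -0.2, 0.1]
opening: 0.601
```

```bash
python3 -c "
from h import *
togo((581.5,33,124),-49.6)"
```

```text
tcp [583.2  32.8 127.2] rpy [ 3.141e+00 -1.000e-03  7.010e-01] jaw -49.81 open 0.601 F [-0.1 -0.2  0.1] t 4.55 q6 0.92
tool shift mm [-1.2 -1.3  3.2] rz -0.004
```

>>> play_rows([
  [[-0.001,-0.001,0.002],[0,0,0],40],
  [[0,0,0],[0,0,0],20],
  [[0,0,0],[0,0,0],0],
  [[0,0,0],[0,0,0],0],
  [[0,0,0],[0,0,0],0],
  [[0,0,0],[0,0,0],0],
  [[0,0,0],[0,0,0],0],
  [[0,0,0],[0,0,0],0],
], squeeze=40)

```text
clock: 5.35
eef_pos: [580.4, 34.1, 124.9]
tcp_rot: [-3.139, -0.0, 0.7]
contact_force: [-6.1, 9.6, 7.1]
opening: 0.16
```

>>> play_rows([
  [[0,-0.001,0],[0,0,0],0],
  [[0,0,0],[0,0,0],0],
  [[0,0,0],[0,0,-0.105],0],
  [[0,0,0],[0,0,-0.105],0],
  [[0,0,0],[0,0,-0.105],0],
  [[0,0,0],[0,0,-0.105],0],
  [[0,0,0],[0,0,-0.105],0],
  [[0,0,0],[0,0,-0.105],0],
  [[0,0,0],[0,0,-0.105],0],
  [[0,0,0],[0,0,-0.105],0],
  [[0,0,0],[0,0,-0.105],0],
  [[0,0,0],[0,0,-0.105],0],
  [[0,0,0],[0,0,-0.105],0],
  [[0,0,0],[0,0,-0.105],0],
  [[0,0,0],[0,0,0],0],
  [[0,0,0],[0,0,0],0],
])

```text
clock: 6.95
eef_pos: [580.6, 34.1, 124.9]
tcp_rot: [3.141, -0.001, 1.961]
contact_force: [-3.3, 5.5, 6.0]
opening: 0.155
```

```bash
python3 -c "
from h import *
togo((581.5,33,125),22.4); print(sense()['wrist_torque'])"
```

```text
tcp [580.6  34.1 124.9] rpy [ 3.141e+00 -1.000e-03  1.961e+00] jaw 22.34 open 0.155 F [-3.3  5.5  6. ] t 6.95 q6 -0.34
tool shift mm [-1.4  0.4 -0.1] rz -0.001
[ 0.84971642  0.42694714 -0.0618986 ]
```

Now I'll open, rise and check the dial.

>>> play_rows([
  [[0,0,0],[0,0,0],60],
  [[0,0,0],[0,0,0],60],
  [[0,0,0],[0,0,0],60],
  [[0,0,0],[0,0,0],60],
  [[0,0,-0.02],[0,0,0],60],
  [[0,0,-0.025],[0,0,0],60],
  [[0,0,-0.025],[0,0,0],60],
  [[0,0,-0.025],[0,0,0],60],
  [[0,0,-0.01],[0,0,0],60],
  [[0,0,0],[0,0,0],60],
  [[0,0,0],[0,0,0],60],
])

```text
clock: 8.05
eef_pos: [580.2, 33.3, 228.3]
tcp_rot: [-3.141, -0.0, 1.961]
contact_force: [-0.6, -0.3, -0.2]
opening: 0.601
```

```bash
python3 -c "
from h import *
togo((619.5,-59.3,230),-67.6)
f=grab_frame('wrist'); cv2.imwrite('pics/w2.png',cv2.convertScaleAbs(f['pixels'][:,:,::-1],alpha=1.3))"
```

```text
tcp [580.2  33.3 228.3] rpy [-3.141 -0.     1.961] jaw 22.34 open 0.601 F [-0.6 -0.3 -0.2] t 8.05 q6 -0.34
tool shift mm [-100.6    1.2   -1.8] rz 1.570
```

View pics/w2.png

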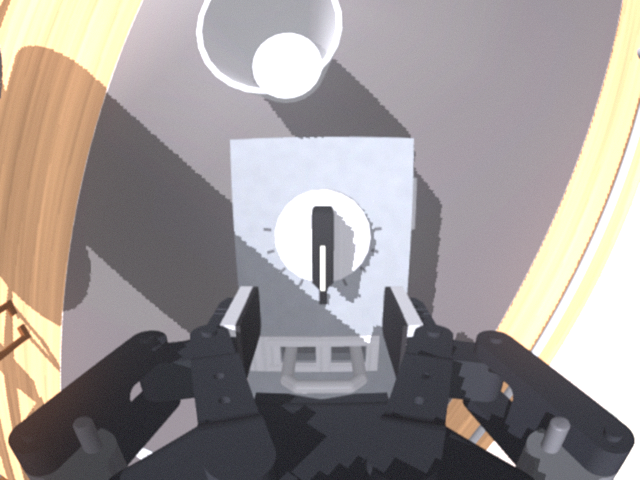

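The wrist view shows the pale line and nose at (322,290), pointing straight at the long mark (324,298), so the dial is on the mark. Next I'll move over the shackle and turn 90°.

>>> play_rows([
  [[-0.02,0,0],[0,0,0],60],
  [[-0.03,0.001,0],[0,0,0],60],
  [[-0.03,0,0],[0,0,0],60],
  [[-0.02,0,0],[0,0,0],60],
  [[0,0,0],[0,0,0.13],60],
  [[0,0,0],[0,0,0.144],60],
  [[0,0,0],[0,0,0.144],60],
  [[0,0,0],[0,0,0.144],60],
  [[0,0,0],[0,0,0.144],60],
  [[0,0,0],[0,0,0.144],60],
  [[0,0,0],[0,0,0.144],60],
  [[0,0,0],[0,0,0.144],60],
  [[0,0,0],[0,0,0.144],60],
  [[0,0,0],[0,0,0.144],60],
  [[0,0,0],[0,0,0.144],60],
  [[0,0,0],[0,0,0],60],
  [[0,0,0],[0,0,0],60],
])

```text
clock: 9.8
eef_pos: [619.3, -58.7, 228.6]
tcp_rot: [-3.141, 0.001, 0.395]
contact_force: [0.1, -0.3, 0.2]
opening: 0.601
```

```bash
python3 -c "
from h import *
togo((619.5,-59.3,140),-67.6)
f=grab_frame('wrist'); cv2.imwrite('pics/w3.png',cv2.convertScaleAbs(f['pixels'][:,:,::-1],alpha=1.3))
# predicted crossbar ends and midpoint in this view
for u in(-19,0,19):
    X=np.array([619.5+u*.9245,-59.3+u*.381,155]); c=f['R']@X+f['t']; th=np.arctan2(np.hypot(c[0],c[1]),c[2]); K=f['intrinsics']
    print(u,(K[:2,2]+K[0,0]*th*c[:2]/np.hypot(c[0],c[1])).round(1))"
```

```text
tcp [619.3 -58.7 228.6] rpy [-3.141e+00  1.000e-03  3.950e-01] jaw -67.37 open 0.601 F [ 0.1 -0.3  0.2] t 9.8 q6 1.08
tool shift mm [ 0.   0.7 88.6] rz 0.004
-19 [324.4 281.6]
0 [324.6 252.4]
19 [324.9 221.7]
```

View pics/w3.png

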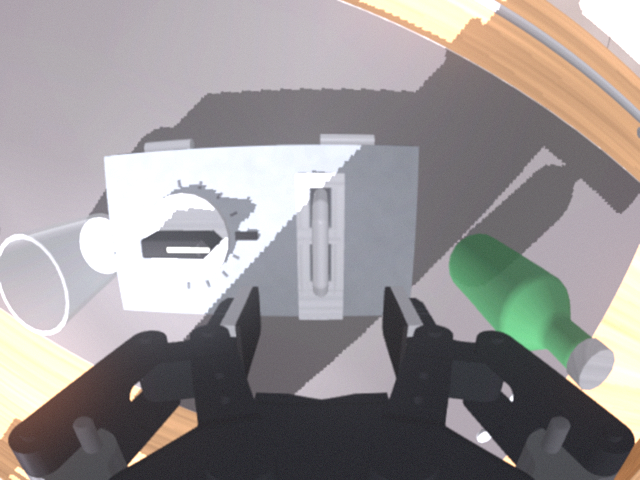

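The shackle's crossbar runs from (320,195) to (320,295), midway between the jaws at about (240,320) and (398,320). The dial is still on the mark at (250,236). I'll descend and grip.

>>> play_rows([
  [[0.002,-0.001,0.02],[0,0,0],60],
  [[0,0,0.025],[0,0,0],60],
  [[0,0,0.025],[0,0,0],60],
  [[0,0,0.015],[0,0,0],60],
  [[0,0,0.007],[0,0,0],60],
  [[0,0,0],[0,0,0],40],
  [[0,0,0],[0,0,0],20],
  [[0,0,0],[0,0,0],0],
  [[0,0,0],[0,0,0],0],
  [[0,0,0],[0,0,0],0],
  [[0,0,0],[0,0,0],0],
  [[0,0,0],[0,0,0],0],
  [[0,0,0],[0,0,0],0],
], squeeze=40)

```text
clock: 11.15
eef_pos: [621.9, -57.1, 138.5]
tcp_rot: [3.141, -0.002, 0.391]
contact_force: [-0.4, 0.8, 6.8]
opening: 0.1
```

```bash
python3 -c "
from h import *
togo((619.5,-59.3,136),-67.6)"
```

```text
tcp [621.9 -57.1 138.5] rpy [ 3.141e+00 -2.000e-03  3.910e-01] jaw -67.6 open 0.1 F [-0.4  0.8  6.8] t 11.15 q6 1.09
tool shift mm [-3.1  1.1  2.5] rz -0.000
```

>>> play_rows([
  [[0,0,-0.004],[0,0,0],0],
  [[0,0,-0.005],[0,0,0],0],
  [[0,0,-0.005],[0,0,0],0],
  [[0,0,-0.005],[0,0,0],0],
  [[0,0,0],[0,0,0],0],
], squeeze=60)

```text
clock: 11.65
eef_pos: [621.6, -57.1, 157.2]
tcp_rot: [3.141, -0.001, 0.391]
contact_force: [0.5, 0.4, -1.4]
opening: 0.092
```

>>> play_rows([
  [[0,0,-0.006],[0,0,0],0],
  [[0,0,-0.006],[0,0,0],0],
  [[0,0,-0.006],[0,0,0],0],
  [[0,0,-0.006],[0,0,0],0],
  [[0,0,-0.008],[0,0,0],0],
  [[0,0,-0.01],[0,0,0],0],
  [[0,0,-0.01],[0,0,0],0],
  [[0,0,-0.01],[0,0,0],0],
  [[0,0,-0.01],[0,0,0],0],
  [[0,0,-0.01],[0,0,0],0],
  [[0,0,-0.01],[0,0,0],0],
  [[0,0,-0.01],[0,0,0],0],
  [[0,0,-0.01],[0,0,0],0],
  [[0,0,-0.008],[0,0,0],0],
  [[0,0,-0.004],[0,0,0],0],
  [[0,0,0],[0,0,0],0],
  [[0,0,0],[0,0,0],0],
  [[0,0,0],[0,0,0],0],
])

```text
clock: 13.45
eef_pos: [620.8, -57.0, 279.7]
tcp_rot: [-3.141, 0.001, 0.391]
contact_force: [0.1, -0.2, -0.9]
opening: 0.091
```

```bash
python3 -c "
from h import *
togo((619.5,-59.3,280),-67.6)
f=grab_frame('scene')['pixels'][130:380,220:440,::-1]; w=grab_frame('wrist')['pixels'][:,:,::-1]
f=cv2.resize(f,(330,375),interpolation=cv2.INTER_CUBIC); w=cv2.resize(w,(470,352))
o=np.zeros((375,800,3),np.uint8); o[:,:330]=f; o[:352,330:]=w
cv2.imwrite('pics/end.png',cv2.convertScaleAbs(o,alpha=1.6))"
```

```text
tcp [620.8 -57.  279.7] rpy [-3.141e+00  1.000e-03  3.910e-01] jaw -67.61 open 0.091 F [ 0.1 -0.2 -0.9] t 13.45 q6 1.09
tool shift mm [-2.1  1.6 -0.3] rz -0.000
```

View pics/end.png

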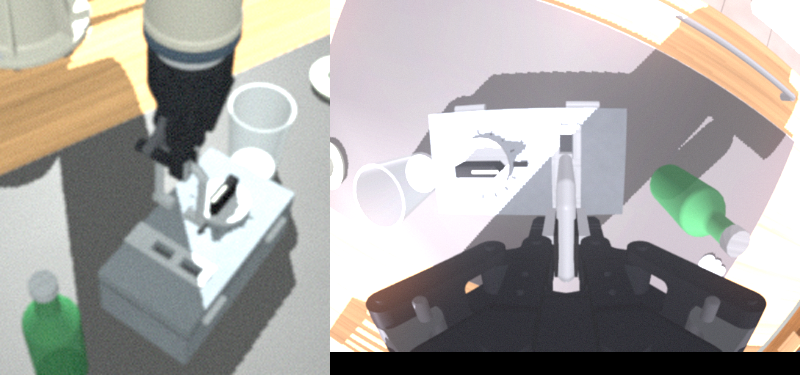

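The scene view shows empty slots at (162,249) and (192,267), with the U hanging upright in the fingers at about (180,190). The wrist view shows the pointer on the mark at (515,165), with the bottle and cup standing.

```bash
python3 -c "
from h import *
print(np.abs(sense()['qvel']).max()); print(sign_off())"
```

```text
0.0017724767801032785
the job is handed in; nothing more can be done
None
```

I turned the dial three clicks counter-clockwise onto the long mark, pulled the shackle straight up by about 141 mm and handed the job in at about 13.5 s. The hand-in gives no verdict.

Last checks before hand-in:
- **Shackle:** it was held with 60 N, upright and still, with its feet about 10 cm above the lid (worked out from the lift height, not measured). Both lid slots were empty.
- **Dial:** the pointer was still on the mark.
- **Bystanders:** the bottle and cup were standing. I didn't check the reamer or spoons again, but the arm went nowhere near the spoons and only crossed well above where the reamer could be.
- **Force:** there was about 1 N on the tool, which fits the shackle's weight.
- **Disagreement:** the wrist view put the crossbar about 3 mm from the position I worked out from the other cameras. I shifted the grasp 1–2 mm towards what the wrist view showed, and it held.

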